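# Start the screen separator for a cracked phone

### The arm

A 6-joint arm with a two-finger parallel gripper is mounted at the origin on the work surface. World frame = base frame: x ahead of the robot, y to its left, z up, the work surface at z = 0. Lengths are in m, angles in rad, forces in N, time in s.
With the tool pointing down it reaches from about 0.225 to 0.875 m from the base axis. Payload 3.4 kg.
Tool frame: the origin (TCP) lies at the very end of the fingers, on their centre line; the grasp point (between the pads) lies manip.grip_point_offset behind it (manip.grip_point_offset is the distance from the TCP to the grasp point, in m); z points along the fingers, y is the line along which they close (so a half turn about z gives the same grasp; the last joint's range is limited). The gripper opens to 85 mm and grips with 20 to 120 N. Pads are 22 mm wide; open, the fingers measure 114 mm over their backs; the gripper's body (76 mm by 85 mm) begins 54 mm behind the grasp point. The pads swing forward as they close: fully open they stand 13 mm farther back than shut.
Start: joints at [1.198, 0.276, 1.505, -0, 1.361, -0.121], TCP at [0.143, 0.557, 0.209] pointing down, gripper open.
Joint ranges: [-2.89, 2.89], [-0.75, 2.08], [0.22, 2.7], [-1.18, 4.32], [0.11, 2.71], [-2.7, 2.7]. Speed limits (rad/s): [2.57, 2.57, 3.14, 3.14, 3.14, 3.14].

### API

Orientations are given as a unit quaternion [w, x, y, z].
In Python, from rig import manip gives the robot as it stands.
- The arm moves only by the shell command python3 -m pendant 'ROWS' [FORCE]. ROWS is JSON, a list of rows, each an object of numbers: "jaw": the opening, from -1 (shut) to 1 (fully open); "tx", "ty", "tz": the shift along the world's x, y, z in cm; "ax", "ay", "az": the turn, a rotation vector about the world's x, y, z in degrees. In form: [{"jaw": .., "tx": .., "ty": .., "tz": .., "ax": .., "ay": .., "az": ..}, ...]. A call has 1 to 10 rows; each row is the pose to reach, as a shift and turn from the pose commanded when the call began; what a row does not reach only later rows make up. A row lasts 1/8 s, in which the tool goes at most 62.5 mm and 10.7 degrees, less where a joint would pass 70% of its speed; a pose out of reach is approached as far as the arm can. A call with a gripper value outside its range is refused whole. The fingers move at their own pace and stop on an object; FORCE is the grip in N (left out, the last holds). Time passes only in rows, so rows that repeat a pose let the fingers close. It gives the time, the measured TCP pose, the force, the opening and the grip force at its end, in the units of the state.
- manip.get_state(): the state, without advancing time (a new reading comes with each control period).
- manip.get_image(name): name is "scene" or "top" or "wrist"; returns a dict with "pixels" (480x640x3 uint8, blue, green, red), "depth" (480x640 float32, m along the optical axis (not along the pixel's ray), 0 where there is no reading), "fx", "fy", "cx", "cy" (pixels), "pose" (4x4, takes a point from camera to world coordinates). Camera axes: x right, y down, z forward; pixel columns grow to the right and rows downward; lengths in m; the calibration is good to about 2 mm. A picture is of the moment at which its call begins.
- manip.sign_off(): hands the job in; it is judged then, once.
The state is a dict: "clock": time; "qpos": joint angles; "qd": joint speeds; "effort": joint torques, N m; "position": TCP position; "ee_rot": TCP orientation; "contact_force": force on the tool from outside, world axes, zero at the start; "moment": the same for the moment, N m; "width": finger opening in m; "gripper_force": force on a finger pad.
Only numpy, scipy, OpenCV 4.12 (cv2) and the standard library are available. Lean on these libraries where they do the work, as an engineer would, in place of code of your own. Each camera call takes 0.05 s, during which the arm holds its last target. There are 200 camera calls.

### The job

A cracked phone lies on one of the two heated plates of the screen separator. With a fingertip, press the red mains rocker fully over to on (down on its raised far end, marked with a white line), then the green vacuum rocker on the phone's side in the same way so that the phone is held, and then push that side's orange heat button fully in and let it come back out. Leave the other side switched off and the temperature knob as it is set, pick nothing up, and do not shift the phone, the blue plate or the things lying about.

Things in the scene. Friction and masses are not known exactly. Their poses are not given: they have to be found in the camera images.
- separator: white two-station vacuum screen separator fixed to the bench, 300 deep (x) x 340 wide (y) x 80 mm high. Origin: centre of its underside, at bench height; x to its rear (away from the operator), y to its left, z up. Two aluminium heated plates, 180 x 115 mm, tops at 88 mm, centred at x = 56 mm, y = +87.5 (left station) and -87.5 mm (right station). Each station's switches are those on its own side.
- panel_mid (a point): centre of the face of the grey control panel: the separator's front 105 mm, sloping up to the rear by 10 degrees; its outward normal is (-0.174, 0, 0.985) in the separator's frame. The switches stand in one row across it, 18 mm down the slope from this point, from left to right: heat_left (135 mm left of the middle), vacuum_left (72), mains (0), vacuum_right (72 right), heat_right (135 right).
- phone: black phone with a cracked screen, 150 x 72 x 8 mm, loose, lying screen up on either the left or the right heated plate. Origin: centre of its underside.
- blank: blue blanking plate, 150 x 90 x 5 mm, loose, closing the vacuum holes of the plate that is not in use. Origin: centre of its underside.
- mains (a joint): red-capped rocker switch, 30 mm wide, 40 mm long front to back, the mains switch, in the middle of the panel. Value in rad: 0 = off (front half level with the panel, rear half sloping up), 0.4 = on (rear half down level, front half up). Stiff, stays where it is left, with no snap; pushing down the rear edge takes about 4 N all the way to the stop.
- vacuum_left (a joint): green-capped rocker switch, 24 mm wide, 40 mm long front to back, vacuum switch of the left station. Value in rad: 0 = off (front half level with the panel, rear half sloping up), 0.4 = on (rear half down level, front half up). Stiff, stays where it is left, with no snap; pushing down the rear edge takes about 4 N all the way to the stop.
- vacuum_right (a joint): green-capped rocker switch, 24 mm wide, 40 mm long front to back, vacuum switch of the right station. Value in rad: 0 = off (front half level with the panel, rear half sloping up), 0.4 = on (rear half down level, front half up). Stiff, stays where it is left, with no snap; pushing down the rear edge takes about 4 N all the way to the stop.
- heat_left (a joint): round orange push button, 24 mm across, in a steel bezel 31 mm across and 5 mm high: heat start of the left station. Joint value in m: 0 = out (top 14 mm above the panel), 0.006 = fully in; springs back when let go; fully in takes 5 N.
- heat_right (a joint): the same orange push button (24 mm across, travel 0.006 m, 5 N, springs back): heat start of the right station.
- mains_press (a point): point to press of the red mains rocker: on the top face of its rear half, at a white line, 13 mm behind the pivot line. Moves with the cap: while off it is 11 mm above the panel's face (rear edge 14 mm) on a face sloping 0.4 rad up to the rear; switched on, that face lies parallel to the panel, 6 mm above it.
- vacuum_left_press (a point): point to press of the left green vacuum rocker: on the top face of its rear half, at a white line, 13 mm behind the pivot line. Moves with the cap: while off it is 11 mm above the panel's face (rear edge 14 mm) on a face sloping 0.4 rad up to the rear; switched on, that face lies parallel to the panel, 6 mm above it.
- vacuum_right_press (a point): point to press of the right green vacuum rocker: on the top face of its rear half, at a white line, 13 mm behind the pivot line. Moves with the cap: while off it is 11 mm above the panel's face (rear edge 14 mm) on a face sloping 0.4 rad up to the rear; switched on, that face lies parallel to the panel, 6 mm above it.
- heat_left_top (a point): centre of the top of the left orange heat button; moves in along the panel's normal with it.
- heat_right_top (a point): centre of the top of the right orange heat button; moves in along the panel's normal with it.
- temp_knob_mark (a point): white pointer mark on the rim of the black temperature knob (22 mm across, 17 mm high, on the panel 52 mm behind the mains rocker's middle; turns easily, left as it is set).
- screw_tray: steel tray for screws, 120 x 80 x 18 mm, loose, left of the separator. Origin: centre of its underside.
- cleaner: white cleaner bottle, 52 mm across, 120 mm tall, loose, in front of the left corner of the separator. Origin: centre of its underside.
- suction_cup: black suction cup with a steel ring, 56 mm across, 63 mm tall, loose, right of the separator. Origin: centre of its underside.
- tweezers: steel tweezers, about 120 mm long and 4 mm high, loose, right of the separator. Origin: near its middle, on the underside.
- marker: white and pink marker pen, 120 mm long and 13 mm high, lying in front of the separator. Origin: near its middle, on the underside.
- pry_tool: yellow and blue pry tool with a steel blade, 150 mm long and 7 mm high, lying in front of the separator. Origin: near its middle, on the underside.
Things that resemble listed ones, but are neither listed nor needed, are in the scene too. Of the things that look like the phone, the smallest one is meant.

How it is judged:
By the outcome, as a careful person would: the job done as asked, in the order asked, and still so for the second after the job is handed in, with the robot touching nothing.
It also fails if it takes over 38 s, if anything falls off the work surface, if the arm or the gripper's body presses on something with over 40 N, if the wrist force passes 120 N, or if a joint passes its speed limit or range.

## Working session

There is one attempt and no reset: what is moved stays moved. The work goes in short steps, Python scripts to look and compute and a shell command to move; the robot and the scene stay as the last step left them, time stands still between calls to the robot, and variables do not carry over. Pictures are saved under pics/ and viewed, at most 10 in all, crops included, and the job is handed in when it is done.

```bash
mkdir -p pics; cat > h.py <<'E'
import numpy as np,cv2
from rig import manip
def grab(n):
    d=manip.get_image(n); np.savez(f'pics/{n}.npz',**{k:np.array(v) for k,v in d.items()}); return d
def xyz(d,u,v,r=1):
    p=d['depth'][v-r:v+r+1,u-r:u+r+1]; z=np.median(p[p>0])
    return (d['pose']@[(u-d['cx'])/d['fx']*z,(v-d['cy'])/d['fy']*z,z,1])[:3]
def load(n): return dict(np.load(f'pics/{n}.npz'))
E
python3 - <<'E'
from h import *
for n in('top','scene'):
    d=grab(n); cv2.imwrite(f'pics/{n}0.png',d['pixels'])
s=manip.get_state(); print({k:np.round(v,4) for k,v in s.items()}, manip.grip_point_offset)
E
```

```text
{'clock': np.float64(0.1), 'qpos': array([ 1.198 ,  0.2765,  1.506 ,  0.    ,  1.3607, -0.121 ]), 'qd': array([-0.0004,  0.0004, -0.0045,  0.0007, -0.0013, -0.0005]), 'effort': array([ 4.00000e-04, -4.17697e+01, -2.46407e+01, -2.00000e-04,
        6.00000e-03, -0.00000e+00]), 'position': array([0.1431, 0.5564, 0.2083]), 'ee_rot': array([-2.000e-04,  1.256e-01,  9.921e-01, -8.000e-04]), 'contact_force': array([-0.0759,  0.8376,  0.3849]), 'moment': array([ 0.0299, -0.0287, -0.0086]), 'gripper_force': np.float64(0.0), 'width': np.float64(0.0851)} 0.0187
```

View pics/top0.png

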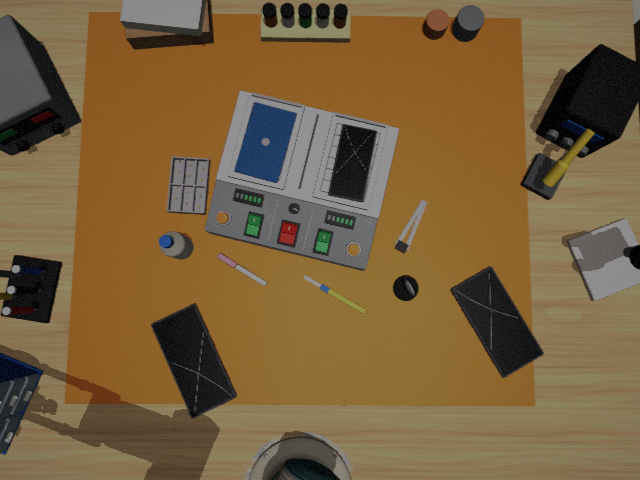

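View pics/scene0.png

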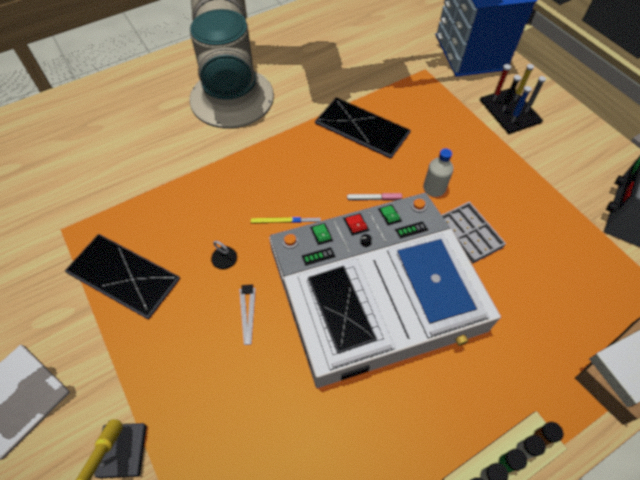

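The top image shows three phone-like things: (353,160) on the right plate, and larger ones on the mat at (193,360) and (497,320). I choose (353,160), which is the smallest and lies on a plate. The switches are mains at (288,233), green at (254,224) left and (323,241) right, and orange at (223,217) left and (353,250) right. The working side is the right. I'll check this in one crop and measure.

```bash
python3 - <<'E'
from h import *
d=load('top'); im=d['pixels']
cv2.imwrite('pics/crop1.png',cv2.resize(im[85:275,200:405],None,fx=3.1,fy=3.1,interpolation=cv2.INTER_CUBIC))
print(d['pose'].round(3),d['fx'])
# phone sizes
for (u,v) in [(353,160),(193,360),(497,320)]: print('c',xyz(d,u,v).round(4))
# cloud fit of panel / colours
h,w=im.shape[:2]; U,V=np.meshgrid(np.arange(w),np.arange(h)); z=d['depth']
P=np.stack([(U-d['cx'])/d['fx']*z,(V-d['cy'])/d['fy']*z,z],-1)@d['pose'][:3,:3].T+d['pose'][:3,3]
hsv=cv2.cvtColor(im,cv2.COLOR_BGR2HSV); H,S,Vv=cv2.split(hsv)
def blob(m,box,nm):
    u0,v0,u1,v1=box; q=np.zeros_like(m); q[v0:v1,u0:u1]=m[v0:v1,u0:u1]
    print(nm,q.sum(),U[q].mean().round(1),V[q].mean().round(1),np.median(P[q],0).round(4),P[q].mean(0).round(4))
sat=S>120
blob(sat&((H<6)|(H>172)),(270,215,305,250),'mains')
blob(sat&(H>45)&(H<80),(242,208,268,241),'vL')
blob(sat&(H>45)&(H<80),(311,226,336,257),'vR')
blob(sat&(H>6)&(H<25),(214,208,232,226),'hL')
blob(sat&(H>6)&(H<25),(344,241,362,259),'hR')
blob(sat&(H>95)&(H<125),(233,95,300,190),'blank')
# housing top z>0.07 extents
m=(P[...,2]>0.055)&(U>200)&(U<405)&(V>85)&(V<275)&(z>0)
r=cv2.minAreaRect(P[m][:,:2].astype(np.float32)*1000); print('housing',r)
E
```

```text
[[ 0.008 -0.994  0.106  0.39 ]
 [-1.    -0.01  -0.012 -0.033]
 [ 0.013 -0.106 -0.994  1.054]
 [ 0.     0.     0.     1.   ]] 491.46467577123457
c [ 0.6651 -0.103   0.0964]
c [0.2604 0.2219 0.0131]
c [ 0.3473 -0.4133  0.0128]
mains 321 287.8 232.9 [0.5196 0.0258 0.0743] [0.5187 0.0258 0.0813]
vL 241 253.2 224.6 [0.5356 0.0962 0.0734] [0.5345 0.0949 0.0831]
vR 235 322.6 241.5 [ 0.5024 -0.0428  0.0745] [ 0.5021 -0.0438  0.0838]
hL 105 222.1 217.4 [0.5492 0.1576 0.0813] [0.5472 0.1556 0.0904]
hR 100 353.1 249.1 [ 0.4877 -0.1045  0.0813] [ 0.4866 -0.1039  0.091 ]
blank 3087 265.2 142.1 [0.7003 0.0732 0.093 ] [0.6999 0.0732 0.0957]
housing ((632.9984130859375, -0.6066741943359375), (340.7491760253906, 300.1559143066406), 76.82842254638672)
```

View pics/crop1.png

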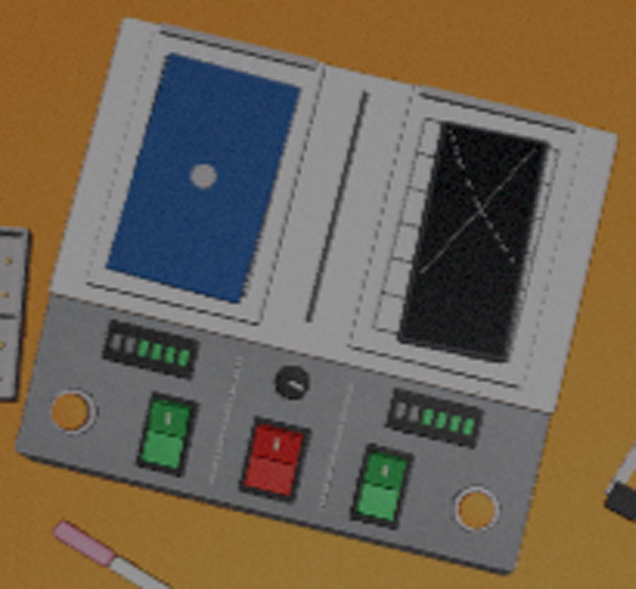

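The crop confirms the black cracked phone on the right plate and the blue blank on the left. All switches are off, with their white lines on the rear halves. The fit gives a yaw of about -13.2° and a centre of (0.633, -0.001). Next I compute the tool targets.

```bash
cat >> h.py <<'E'
yaw=np.radians(-13.2); X=np.array([np.cos(yaw),np.sin(yaw),0]); Y=np.array([-np.sin(yaw),np.cos(yaw),0]); Z=np.array([0,0,1.])
a=np.radians(10); S=np.cos(a)*X+np.sin(a)*Z; N=-np.sin(a)*X+np.cos(a)*Z
row=np.array([.633,-.0006,0])-.1152*X+.0678*Z
def tgt(y,s,n): return row+y*Y+s*S+n*N
def fwd(): print('shift per 1cm along -N',(-N).round(3))
E
python3 - <<'E'
from h import *
from scipy.spatial.transform import Rotation as R
c=np.array([.143,.557,.209]); q=np.array(manip.get_state()['ee_rot'])
Rc=R.from_quat([q[1],q[2],q[3],q[0]])
Rd=R.from_matrix(np.c_[np.cross(Y,-N),Y,-N]); print('rotvec',np.degrees((Rd*Rc.inv()).as_rotvec()).round(2))
t=tgt(0,.014,.06); print('mains hover',t.round(4),'shift cm',((t-c)*100).round(2)); fwd()
for n,y,s in(('vR',-.072,.014),('hR',-.135,0)): print(n,'from mains',((tgt(y,s,0)-tgt(0,.014,0))*100).round(2))
E
```

```text
rotvec [-2.3  -9.74  1.23]
mains hover [0.5241 0.0249 0.1293] shift cm [ 38.11 -53.21  -7.97]
shift per 1cm along -N [ 0.169 -0.04  -0.985]
vR from mains [-1.64 -7.01  0.  ]
hR from mains [ -4.43 -12.83  -0.24]
```

```bash
python3 -m pendant '[{"jaw":-1,"tx":4,"ty":-5,"tz":0},{"jaw":-1,"tx":8,"ty":-10},{"jaw":-1,"tx":12,"ty":-15},{"jaw":-1,"tx":16,"ty":-20},{"jaw":-1,"tx":20,"ty":-25},{"jaw":-1,"tx":24,"ty":-30},{"jaw":-1,"tx":28,"ty":-35},{"jaw":-1,"tx":32,"ty":-40},{"jaw":-1,"tx":36,"ty":-45},{"jaw":-1,"tx":38.1,"ty":-49}]' 20
python3 -m pendant '[{"jaw":-1,"tx":0,"ty":-4.2,"tz":-2,"ax":-1,"ay":-5,"az":0.6},{"jaw":-1,"tx":0,"ty":-4.2,"tz":-5,"ax":-2.3,"ay":-9.7,"az":1.2},{"jaw":-1,"tx":0,"ty":-4.2,"tz":-8,"ax":-2.3,"ay":-9.7,"az":1.2},{"jaw":-1,"tx":0,"ty":-4.2,"tz":-8,"ax":-2.3,"ay":-9.7,"az":1.2},{"jaw":-1,"tx":0,"ty":-4.2,"tz":-8,"ax":-2.3,"ay":-9.7,"az":1.2}]'
python3 - <<'E'
from h import *
s=manip.get_state(); print(np.round(s['position'],4), tgt(0,.014,.06).round(4), np.round(s['contact_force'],2),s['width'])
cv2.imwrite('pics/w1.png',grab('wrist')['pixels']); grab('top')
E
```

```text
clock: 0.72
position: [0.1437, 0.5156, 0.1299]
ee_rot: [0.087, 0.115, 0.99, -0.009]
contact_force: [1.2, 0.7, -0.2]
width: -0.0003
gripper_force: 0.0
[0.1437 0.5156 0.1299] [0.5241 0.0249 0.1293] [ 1.22  0.7  -0.16] -0.00032293821439997677invalid input at $[0]: expected keys jaw, tx, ty, tz, ax, ay, az
```

View pics/w1.png

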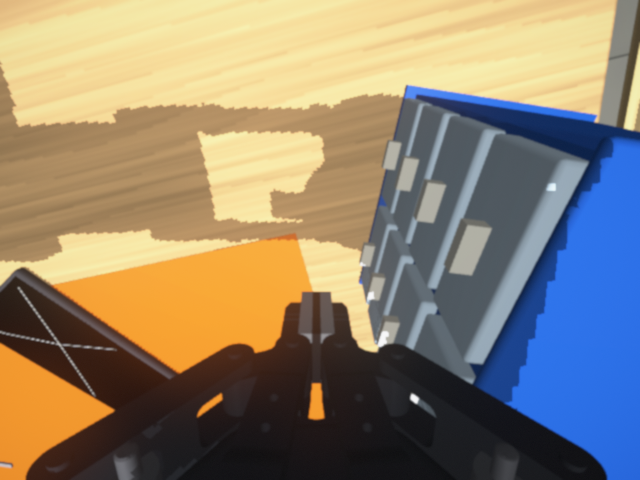

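The first call was refused because every row needs all the keys. The second ran near the start instead, and the picture shows shut fingers at (317,320), with a blue drawer unit at the right that was not touched. I'll rise, then travel.

```bash
python3 -m pendant '[{"jaw":-1,"tx":0,"ty":0,"tz":6,"ax":0,"ay":0,"az":0},{"jaw":-1,"tx":3,"ty":-4,"tz":9,"ax":0,"ay":0,"az":0},{"jaw":-1,"tx":6.5,"ty":-9,"tz":9,"ax":0,"ay":0,"az":0},{"jaw":-1,"tx":10,"ty":-14,"tz":9,"ax":0,"ay":0,"az":0},{"jaw":-1,"tx":13.5,"ty":-19,"tz":9,"ax":0,"ay":0,"az":0},{"jaw":-1,"tx":17,"ty":-24,"tz":9,"ax":0,"ay":0,"az":0},{"jaw":-1,"tx":21,"ty":-28.5,"tz":9,"ax":0,"ay":0,"az":0},{"jaw":-1,"tx":25,"ty":-33,"tz":9,"ax":0,"ay":0,"az":0},{"jaw":-1,"tx":29,"ty":-37.5,"tz":9,"ax":0,"ay":0,"az":0},{"jaw":-1,"tx":33,"ty":-42,"tz":9,"ax":0,"ay":0,"az":0}]' 20
python3 -m pendant '[{"jaw":-1,"tx":4,"ty":-4.5,"tz":0,"ax":0,"ay":0,"az":0},{"jaw":-1,"tx":5.1,"ty":-7,"tz":-3,"ax":0,"ay":0,"az":0},{"jaw":-1,"tx":5.1,"ty":-7,"tz":-8,"ax":0,"ay":0,"az":0},{"jaw":-1,"tx":5.1,"ty":-7,"tz":-9,"ax":0,"ay":0,"az":0},{"jaw":-1,"tx":5.1,"ty":-7,"tz":-9,"ax":0,"ay":0,"az":0},{"jaw":-1,"tx":5.1,"ty":-7,"tz":-9,"ax":0,"ay":0,"az":0}]'
python3 - <<'E'
from h import *
s=manip.get_state(); p=np.array(s['position']); print(p.round(4), tgt(0,.014,.06).round(4), np.round(s['contact_force'],2))
q=s['ee_rot']
from scipy.spatial.transform import Rotation as R
M=R.from_quat([q[1],q[2],q[3],q[0]]).as_matrix(); print(M[:,2].round(3),(-N).round(3),M[:,1].round(3),Y.round(3))
d=grab('wrist'); im=d['pixels'].copy(); cv2.imwrite('pics/w2.png',im)
# project expected points
for nm,w in(('mains press',tgt(0,.013,.011)),('vR press',tgt(-.072,.013,.011)),('hR',tgt(-.135,0,.014)),('tcp',p)):
    c=np.linalg.inv(d['pose'])@np.r_[w,1]; print(nm,(c[0]/c[2]*d['fx']+d['cx']).round(1),(c[1]/c[2]*d['fy']+d['cy']).round(1))
E
```

```text
clock: 2.08
position: [0.4751, 0.0929, 0.2209]
ee_rot: [0.088, 0.115, 0.989, -0.009]
contact_force: [0.8, 1.4, 0.1]
width: -0.0003
gripper_force: 0.0
clock: 2.82
position: [0.526, 0.0252, 0.1315]
ee_rot: [0.089, 0.114, 0.989, -0.009]
contact_force: [-0.3, -0.2, -0.2]
width: -0.0
gripper_force: 0.0
[0.526  0.0252 0.1315] [0.5241 0.0249 0.1293] [-0.32 -0.22 -0.22]
[ 0.173 -0.038 -0.984] [ 0.169 -0.04  -0.985] [0.228 0.974 0.002] [0.228 0.974 0.   ]
mains press 314.4 249.8
vR press 208.4 249.9
hR 109.2 232.9
tcp 315.6 287.1
```

View pics/w2.png

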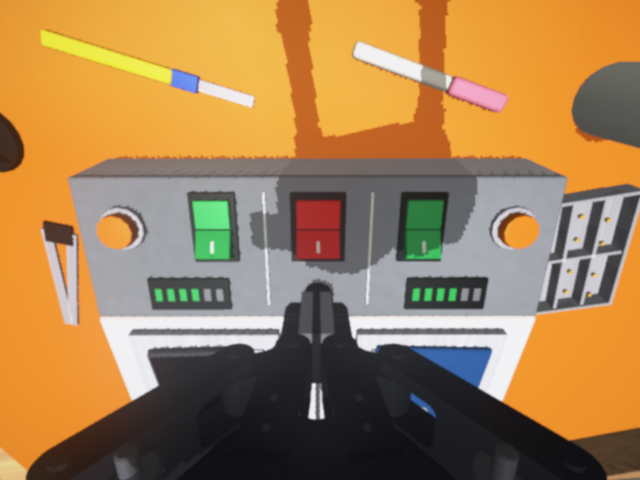

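The wrist view shows the white marks at (318,246) mains and (212,246) right vacuum, and the heat button at (114,229). All sit within 2-3 mm of my predictions, with a common offset of camera-calibration size. I'll press the mains gradually.

```bash
python3 -m pendant '[{"jaw":-1,"tx":0.2,"ty":-0.1,"tz":-2.4,"ax":0,"ay":0,"az":0},{"jaw":-1,"tx":0.5,"ty":-0.15,"tz":-4.1,"ax":0,"ay":0,"az":0},{"jaw":-1,"tx":0.6,"ty":-0.2,"tz":-4.7,"ax":0,"ay":0,"az":0},{"jaw":-1,"tx":0.65,"ty":-0.2,"tz":-5.0,"ax":0,"ay":0,"az":0},{"jaw":-1,"tx":0.7,"ty":-0.2,"tz":-5.3,"ax":0,"ay":0,"az":0},{"jaw":-1,"tx":0.75,"ty":-0.2,"tz":-5.5,"ax":0,"ay":0,"az":0},{"jaw":-1,"tx":0.75,"ty":-0.2,"tz":-5.5,"ax":0,"ay":0,"az":0},{"jaw":-1,"tx":0.75,"ty":-0.2,"tz":-5.5,"ax":0,"ay":0,"az":0}]'
python3 - <<'E'
from h import *
s=manip.get_state(); p=np.array(s['position'])-row; print('y,s,n',(p@np.c_[Y,S,N]*1000).round(1),'F along N',np.dot(s['contact_force'],N).round(2))
E
```

```text
clock: 3.88
position: [0.5319, 0.0229, 0.0743]
ee_rot: [0.087, 0.115, 0.99, -0.009]
contact_force: [-0.1, 0.3, -0.6]
width: 0.0002
gripper_force: 0.0
y,s,n [-0.2 12.3  4.4] F along N -0.52
```

```bash
python3 -m pendant '[{"jaw":-1,"tx":0.03,"ty":0,"tz":-0.1,"ax":0,"ay":0,"az":0},{"jaw":-1,"tx":0.06,"ty":0,"tz":-0.2,"ax":0,"ay":0,"az":0},{"jaw":-1,"tx":0.06,"ty":0,"tz":-0.2,"ax":0,"ay":0,"az":0}]'
python3 - <<'E'
from h import *
s=manip.get_state(); p=np.array(s['position'])-row; print('y,s,n',(p@np.c_[Y,S,N]*1000).round(1),'F along N',np.dot(s['contact_force'],N).round(2))
d=grab('wrist'); cv2.imwrite('pics/w3.png',d['pixels'][130:330,180:460].repeat(2,0).repeat(2,1))
E
```

```text
clock: 4.25
position: [0.5323, 0.0229, 0.072]
ee_rot: [0.086, 0.115, 0.99, -0.009]
contact_force: [0.2, 0.1, 0.0]
width: 0.0001
gripper_force: 0.0
y,s,n [-0.1 12.4  2.1] F along N -0.01
```

View pics/w3.png

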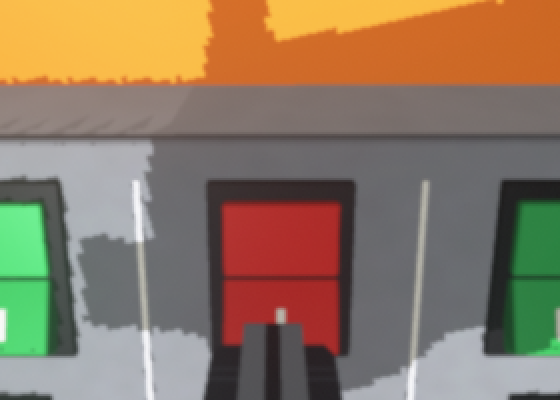

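The crop shows the finger end at (272,325) just behind the white mark at (280,315), with no force felt. Depth should show where the tip really is relative to the cap.

```bash
python3 - <<'E'
from h import *
d=load('wrist'); B=np.c_[Y,S,N]
T=d['pose']; print('cam ysn',((T[:3,3]-row)@B*1000).round(1),'axis',(T[:3,2]@B).round(2))
for nm,(u,v) in dict(panelL=(250,240),panelR=(388,240),capfront=(305,250),capfront2=(330,250),caprear=(305,276),mark=(320,286),caprearL=(296,290),tip1=(308,294),tip2=(325,294),tip1b=(308,300),tip1c=(308,310),vRf=(195,250),vRr=(195,275)).items():
    print(nm,((xyz(d,u,v,1)-row)@B*1000).round(1), 'z',d['depth'][v,u].round(4))
print(d['depth'][240:330:3,311].round(4))
E
```

```text
cam ysn [-1.000e-01 -6.740e+01  1.669e+02] axis [ 0.    0.31 -0.95]
panelL [-34.3 -13.6  -0.5] z 0.1746
panelR [ 37.8 -13.5  -0.5] z 0.1756
capfront [ -5.4 -10.3   6.1] z 0.1706
capfront2 [  7.2 -10.3   6. ] z 0.1707
caprear [-5.6  3.5  7.2] z 0.1736
mark [2.2 8.3 9.2] z 0.1735
caprearL [-10.2  10.3   9.6] z 0.1744
tip1 [-3.5  1.8 30.9] z 0.1516
tip2 [ 4.1  2.2 30.2] z 0.1516
tip1b [-3.4  1.8 36.5] z 0.1449
tip1c [-3.2  2.  44.8] z 0.1383
vRf [-61.4 -10.2   5.6] z 0.1696
vRr [-62.3   2.9   7.1] z 0.1721
[0.1693 0.169  0.1698 0.1706 0.1726 0.1716 0.1718 0.1731 0.1749 0.1732
 0.1741 0.1746 0.1733 0.1739 0.173  0.174  0.1739 0.1735 0.1509 0.148
 0.1446 0.1439 0.1411 0.1387 0.1358 0.1327 0.1326 0.1293 0.1282 0.1257]
```

The depth shows the cap still up (n of about 9 at s of 8) and the visible finger end higher than the reported TCP. The tip is therefore short of the cap and nothing has been touched yet. I'll feel downward in small steps.

```bash
for i in 1; do python3 -m pendant '[{"jaw":-1,"tx":0.04,"ty":0,"tz":-0.2,"ax":0,"ay":0,"az":0},{"jaw":-1,"tx":0.07,"ty":-0.02,"tz":-0.4,"ax":0,"ay":0,"az":0},{"jaw":-1,"tx":0.07,"ty":-0.02,"tz":-0.4,"ax":0,"ay":0,"az":0}]'; done; python3 -m pendant '[{"jaw":-1,"tx":0.04,"ty":0,"tz":-0.2,"ax":0,"ay":0,"az":0},{"jaw":-1,"tx":0.07,"ty":-0.02,"tz":-0.4,"ax":0,"ay":0,"az":0},{"jaw":-1,"tx":0.07,"ty":-0.02,"tz":-0.4,"ax":0,"ay":0,"az":0}]'
```

```text
clock: 4.68
position: [0.5329, 0.0227, 0.0679]
ee_rot: [0.086, 0.115, 0.99, -0.009]
contact_force: [0.6, -0.5, -0.0]
width: 0.0
gripper_force: 0.0
clock: 5.05
position: [0.5336, 0.0225, 0.0639]
ee_rot: [0.086, 0.115, 0.99, -0.009]
contact_force: [0.5, 0.4, -0.2]
width: -0.0002
gripper_force: 0.0
```

```bash
python3 -m pendant '[{"jaw":-1,"tx":0.04,"ty":0,"tz":-0.2,"ax":0,"ay":0,"az":0},{"jaw":-1,"tx":0.07,"ty":-0.02,"tz":-0.4,"ax":0,"ay":0,"az":0},{"jaw":-1,"tx":0.07,"ty":-0.02,"tz":-0.4,"ax":0,"ay":0,"az":0}]'
python3 - <<'E'
from h import *
d=grab('wrist'); B=np.c_[Y,S,N]
s=manip.get_state(); print('tcp',((np.array(s['position'])-row)@B*1000).round(1))
u=308
for v in range(276,312,3): print(v,((xyz(d,u,v,0)-row)@B*1000).round(1))
cv2.imwrite('pics/w4.png',d['pixels'][200:360,220:420].repeat(3,0).repeat(3,1))
E
```

```text
clock: 5.42
position: [0.5349, 0.0223, 0.0604]
ee_rot: [0.087, 0.115, 0.99, -0.009]
contact_force: [-0.4, 0.4, 2.3]
width: -0.0
gripper_force: 0.8
tcp [-0.1 13.  -9.8]
276 [-3.8 -0.3  5.3]
279 [-3.7  0.7  6.6]
282 [-3.8  2.4  6.4]
285 [-3.8  3.9  6.4]
288 [-3.7  4.7  8. ]
291 [-3.8  6.3  8.2]
294 [-3.5  2.6 18.6]
297 [-3.5  2.6 21.3]
300 [-3.4  2.5 24.5]
303 [-3.3  2.  28. ]
306 [-3.3  2.6 29.5]
309 [-3.2  2.6 32. ]
```

View pics/w4.png

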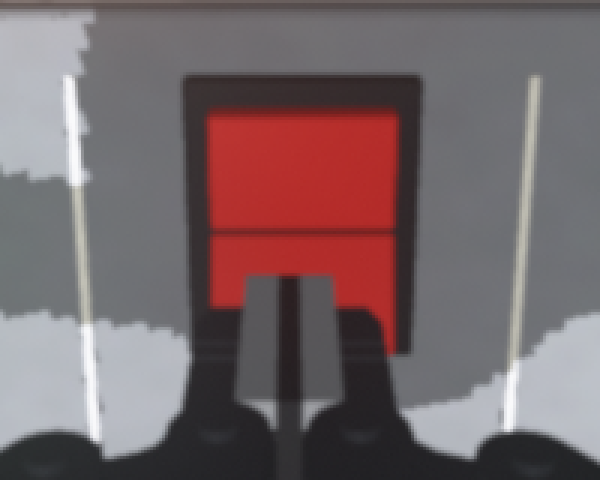

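The finger is centred on the rear half of the red cap (crop (290,290)) and contact has begun at 2.3 N. The real fingertip is about 20 mm short of the nominal TCP, so I continue by force.

```bash
python3 -m pendant '[{"jaw":-1,"tx":0.03,"ty":0,"tz":-0.2,"ax":0,"ay":0,"az":0},{"jaw":-1,"tx":0.06,"ty":-0.02,"tz":-0.4,"ax":0,"ay":0,"az":0},{"jaw":-1,"tx":0.06,"ty":-0.02,"tz":-0.4,"ax":0,"ay":0,"az":0}]';python3 -m pendant '[{"jaw":-1,"tx":0.03,"ty":0,"tz":-0.15,"ax":0,"ay":0,"az":0},{"jaw":-1,"tx":0.05,"ty":-0.01,"tz":-0.3,"ax":0,"ay":0,"az":0},{"jaw":-1,"tx":0.05,"ty":-0.01,"tz":-0.3,"ax":0,"ay":0,"az":0}]'
```

```text
clock: 5.85
position: [0.5363, 0.022, 0.0566]
ee_rot: [0.088, 0.115, 0.989, -0.009]
contact_force: [2.5, 0.2, 5.3]
width: 0.0002
gripper_force: 1.7
clock: 6.22
position: [0.5365, 0.0219, 0.0538]
ee_rot: [0.087, 0.115, 0.99, -0.009]
contact_force: [2.1, -0.6, 7.8]
width: 0.0001
gripper_force: 3.7
```

```bash
python3 -m pendant '[{"jaw":-1,"tx":0.02,"ty":0,"tz":-0.1,"ax":0,"ay":0,"az":0},{"jaw":-1,"tx":0.03,"ty":-0.01,"tz":-0.2,"ax":0,"ay":0,"az":0},{"jaw":-1,"tx":0.03,"ty":-0.01,"tz":-0.2,"ax":0,"ay":0,"az":0}]'
python3 - <<'E'
from h import *
d=grab('wrist'); B=np.c_[Y,S,N]
s=manip.get_state(); print('tcp',((np.array(s['position'])-row)@B*1000).round(1))
for u,v in((300,240),(300,250),(300,260),(296,282),(345,282),(345,300)): print(u,v,((xyz(d,u,v,1)-row)@B*1000).round(1))
E
```

```text
clock: 6.6
position: [0.5366, 0.0219, 0.0536]
ee_rot: [0.088, 0.115, 0.989, -0.009]
contact_force: [-5.0, 1.0, 22.6]
width: 0.0003
gripper_force: 11.5
tcp [ -0.1  13.5 -16.8]
300 240 [ -6.9 -21.    7. ]
300 250 [ -6.7 -18.4  12.8]
300 260 [ -6.9 -13.   10.8]
296 282 [-9.2  0.1  5.2]
345 282 [13.6  0.1  5.4]
345 300 [13.8  9.2  5.8]
```

Mains is on the stop: 22.6 N with the position stalled, the rear face flat at 5.8 mm and the front raised. I lift clear, move 72 mm right and press the right vacuum the same way.

```bash
python3 -m pendant '[{"jaw":-1,"tx":-0.25,"ty":0.06,"tz":1.5,"ax":0,"ay":0,"az":0},{"jaw":-1,"tx":-0.5,"ty":0.12,"tz":3,"ax":0,"ay":0,"az":0},{"jaw":-1,"tx":-1.3,"ty":-3.3,"tz":3,"ax":0,"ay":0,"az":0},{"jaw":-1,"tx":-2.15,"ty":-6.9,"tz":3,"ax":0,"ay":0,"az":0},{"jaw":-1,"tx":-2.15,"ty":-6.9,"tz":3,"ax":0,"ay":0,"az":0},{"jaw":-1,"tx":-1.95,"ty":-6.95,"tz":1.8,"ax":0,"ay":0,"az":0},{"jaw":-1,"tx":-1.85,"ty":-7,"tz":1.2,"ax":0,"ay":0,"az":0},{"jaw":-1,"tx":-1.85,"ty":-7,"tz":1.2,"ax":0,"ay":0,"az":0}]'
python3 - <<'E'
from h import *
d=grab('wrist'); B=np.c_[Y,S,N]
s=manip.get_state(); print('tcp',((np.array(s['position'])-row)@B*1000).round(1))
cv2.imwrite('pics/w5.png',d['pixels'][180:340,220:480].repeat(2,0).repeat(2,1))
E
```

```text
clock: 7.65
position: [0.5167, -0.0472, 0.0619]
ee_rot: [0.085, 0.114, 0.99, -0.009]
contact_force: [0.0, -0.4, -0.6]
width: 0.0
gripper_force: 0.0
tcp [-72.   11.8  -7.6]
```

View pics/w5.png

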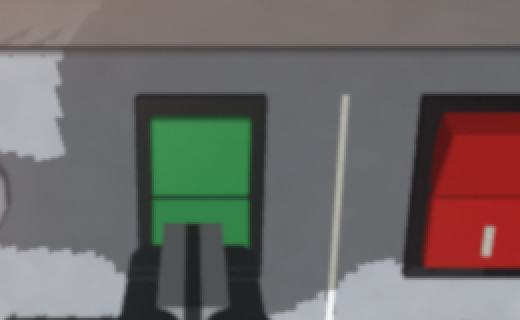

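The crop shows the red rocker tipped over with its front raised at (480,130), and the finger on the green rear half at (193,235). I press down with a 1.5 mm rearward correction.

```bash
python3 -m pendant '[{"jaw":-1,"tx":0.15,"ty":-0.03,"tz":0,"ax":0,"ay":0,"az":0},{"jaw":-1,"tx":0.2,"ty":-0.04,"tz":-0.3,"ax":0,"ay":0,"az":0},{"jaw":-1,"tx":0.25,"ty":-0.05,"tz":-0.6,"ax":0,"ay":0,"az":0},{"jaw":-1,"tx":0.3,"ty":-0.06,"tz":-0.85,"ax":0,"ay":0,"az":0},{"jaw":-1,"tx":0.3,"ty":-0.06,"tz":-1.0,"ax":0,"ay":0,"az":0},{"jaw":-1,"tx":0.3,"ty":-0.06,"tz":-1.0,"ax":0,"ay":0,"az":0}]'; python3 -m pendant '[{"jaw":-1,"tx":0.03,"ty":0,"tz":-0.1,"ax":0,"ay":0,"az":0},{"jaw":-1,"tx":0.03,"ty":-0.01,"tz":-0.2,"ax":0,"ay":0,"az":0},{"jaw":-1,"tx":0.03,"ty":-0.01,"tz":-0.2,"ax":0,"ay":0,"az":0}]'
python3 - <<'E'
from h import *
d=grab('wrist'); B=np.c_[Y,S,N]
s=manip.get_state(); print('tcp',((np.array(s['position'])-row)@B*1000).round(1))
for u,v in((300,250),(298,282),(335,282)): print(u,v,((xyz(d,u,v,1)-row)@B*1000).round(1))
E
```

```text
clock: 8.45
position: [0.5221, -0.0491, 0.0542]
ee_rot: [0.088, 0.115, 0.989, -0.009]
contact_force: [2.5, 1.1, 7.6]
width: -0.0
gripper_force: 3.3
clock: 8.82
position: [0.5223, -0.0491, 0.054]
ee_rot: [0.089, 0.115, 0.989, -0.009]
contact_force: [-4.2, 0.8, 22.8]
width: -0.0001
gripper_force: 11.5
tcp [-72.5  15.8 -16.8]
300 250 [-79.2 -16.1  12.5]
298 282 [-80.7   2.3   5.4]
335 282 [-63.6   1.9   6.3]
```

The right vacuum is on its stop (22.8 N, same depth as mains). Next I move above the right heat button.

```bash
python3 -m pendant '[{"jaw":-1,"tx":-0.25,"ty":0.06,"tz":1.5,"ax":0,"ay":0,"az":0},{"jaw":-1,"tx":-0.5,"ty":0.12,"tz":3,"ax":0,"ay":0,"az":0},{"jaw":-1,"tx":-2,"ty":-2.8,"tz":3,"ax":0,"ay":0,"az":0},{"jaw":-1,"tx":-3.4,"ty":-5.6,"tz":2.8,"ax":0,"ay":0,"az":0},{"jaw":-1,"tx":-3.4,"ty":-5.6,"tz":2.7,"ax":0,"ay":0,"az":0},{"jaw":-1,"tx":-3.2,"ty":-5.65,"tz":1.3,"ax":0,"ay":0,"az":0},{"jaw":-1,"tx":-3.2,"ty":-5.65,"tz":1.3,"ax":0,"ay":0,"az":0},{"jaw":-1,"tx":-3.2,"ty":-5.65,"tz":1.3,"ax":0,"ay":0,"az":0}]'
python3 - <<'E'
from h import *
d=grab('wrist'); B=np.c_[Y,S,N]
s=manip.get_state(); print('tcp',((np.array(s['position'])-row)@B*1000).round(1))
cv2.imwrite('pics/w6.png',d['pixels'][180:340,220:480].repeat(2,0).repeat(2,1))
E
```

```text
clock: 9.88
position: [0.4885, -0.1047, 0.064]
ee_rot: [0.086, 0.114, 0.99, -0.009]
contact_force: [0.0, 0.9, -0.8]
width: 0.0
gripper_force: 0.0
tcp [-134.4   -2.1   -3.3]
```

View pics/w6.png

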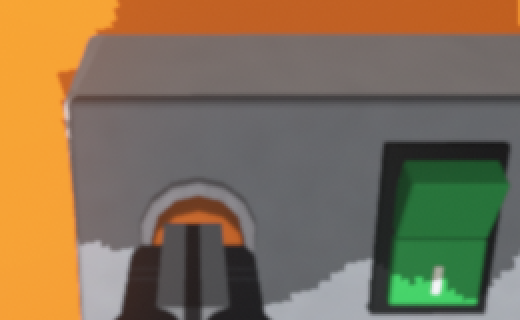

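The right vacuum rocker at (445,230) is tipped on, and the finger is centred over the orange button at (195,230). I press it fully in.

```bash
python3 -m pendant '[{"jaw":-1,"tx":0.2,"ty":-0.04,"tz":-0.4,"ax":0,"ay":0,"az":0},{"jaw":-1,"tx":0.3,"ty":-0.06,"tz":-0.8,"ax":0,"ay":0,"az":0},{"jaw":-1,"tx":0.35,"ty":-0.07,"tz":-1.1,"ax":0,"ay":0,"az":0},{"jaw":-1,"tx":0.35,"ty":-0.07,"tz":-1.2,"ax":0,"ay":0,"az":0},{"jaw":-1,"tx":0.35,"ty":-0.07,"tz":-1.2,"ax":0,"ay":0,"az":0}]'
```

```text
clock: 10.55
position: [0.4926, -0.106, 0.0534]
ee_rot: [0.087, 0.115, 0.99, -0.009]
contact_force: [-3.2, 1.6, 12.1]
width: 0.0001
gripper_force: 6.3
```

```bash
python3 -m pendant '[{"jaw":-1,"tx":0.02,"ty":0,"tz":-0.1,"ax":0,"ay":0,"az":0},{"jaw":-1,"tx":0.02,"ty":0,"tz":-0.1,"ax":0,"ay":0,"az":0}]'; python3 -m pendant '[{"jaw":-1,"tx":-0.25,"ty":0.06,"tz":1.5,"ax":0,"ay":0,"az":0},{"jaw":-1,"tx":-0.5,"ty":0.12,"tz":3,"ax":0,"ay":0,"az":0},{"jaw":-1,"tx":-1.5,"ty":0.3,"tz":8,"ax":0,"ay":0,"az":0},{"jaw":-1,"tx":-5,"ty":0.3,"tz":13,"ax":0,"ay":0,"az":0},{"jaw":-1,"tx":-10,"ty":0.3,"tz":16,"ax":0,"ay":0,"az":0},{"jaw":-1,"tx":-10,"ty":0.3,"tz":16,"ax":0,"ay":0,"az":0},{"jaw":-1,"tx":-10,"ty":0.3,"tz":16,"ax":0,"ay":0,"az":0}]'
python3 - <<'E'
from h import *
o=load('top'); d=grab('top'); a=d['pixels']; 
cv2.imwrite('pics/t2.png',cv2.resize(a[85:295,150:440],None,fx=2.6,fy=2.6,interpolation=cv2.INTER_CUBIC))
E
```

```text
clock: 10.8
position: [0.4927, -0.106, 0.0532]
ee_rot: [0.087, 0.115, 0.99, -0.009]
contact_force: [-6.6, 2.1, 20.5]
width: -0.0001
gripper_force: 10.6
clock: 11.68
position: [0.3927, -0.1031, 0.2109]
ee_rot: [0.087, 0.115, 0.99, -0.009]
contact_force: [0.7, 0.2, -0.4]
width: 0.0001
gripper_force: 0.0
```

View pics/t2.png

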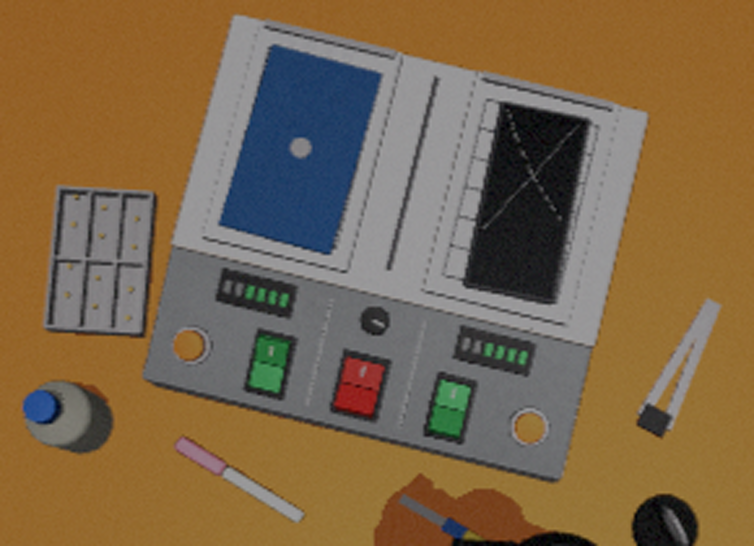

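The final view shows the mains (358,385) and right vacuum (450,405) rockers tipped on, with shading opposite to the left one. The left vacuum (270,362) is still off. The right heat button (530,427) is back out, and the phone, blank and knob are unmoved. I'm handing it in.

```bash
python3 -c "from rig import manip; print(manip.sign_off())"
```

```text
the job is handed in; nothing more can be done
None
```

I switched the mains on, then the right (phone-side) vacuum, and pushed the right heat button fully in and let it come back out. The left side stayed off, the final picture shows nothing shifted, and I handed the job in at about 12 s.

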